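# Tip a bearing housing onto its mounting face and press it home on a spring stop

### The arm

A 7-joint arm with a two-finger parallel gripper is mounted at the origin on a cart in front of the work surface, level with it; the furniture and walls round the work are solid. World frame = base frame: x ahead of the robot, y to its left, z up, the work surface at z = 0. Lengths are in m, angles in rad, forces in N, time in s.
With the tool pointing down it reaches from about 0.425 to 0.925 m from the base axis. Payload 6.8 kg.
Tool frame: the origin (TCP) lies at the very end of the fingers, on their centre line; the grasp point (between the pads) lies 19 mm behind it (arm.grip_point_offset is the distance from the TCP to the grasp point, in m); z points along the fingers, y is the direction in which the jaws open and shut (so a half turn about z gives the same grasp; the last joint's range is limited). The gripper opens to 85 mm and grips with 20 to 120 N. Pads are 22 mm wide; open, the fingers measure 114 mm over their backs; the gripper's body (76 mm by 85 mm) begins 54 mm behind the grasp point. The pads swing forward as they close: fully open they stand 13 mm farther back than shut.
Start: joints at [1.108, 0.477, 0.022, 1.555, -0.011, 1.109, -0.083], TCP at [0.235, -0.633, 0.231] pointing down, gripper open.
Joint ranges: [-2.96, 2.96], [-0.34, 2.1], [-1.41, 1.46], [0.24, 2.44], [-1.37, 4.51], [0.17, 1.92], [-2.96, 2.96]. Speed limits (rad/s): [2.39, 2.39, 3.14, 3.14, 3.14, 3.14, 3.14].

### API

Orientations are given as a unit quaternion [x, y, z, w].
In Python, from rig import state, optics, order, arm gives the robot as it stands. The module is installed in compiled form; this text tells all that it offers.
- The arm moves only by the tool step_arm, never from a script. Its argument "targets" is a list of rows, each an object of numbers: "x", "y", "z": the shift along the tool's x, y, z scaled (see below); "wx", "wy", "wz": the turn, a rotation vector about the tool's x, y, z scaled (see below); "grip": the gripper's target within -1 to 1 (fully open at 1, half-way at 0, shut at -1). A call has 1 to 12 rows; each row shifts and turns the pose as measured when the row begins, along the tool's axes as they then stand; what a row does not reach is not made up. The controller multiplies each number of a shift by 5 cm and each number of a turn by 30 degrees. A row lasts 1/10 s, in which the tool goes at most 50 mm and 8.59 degrees, less where a joint would pass 70% of its speed; a pose out of reach is approached as far as the arm can. A call with a number of a shift or a turn outside -1 to 1 is refused whole. A call with a gripper value outside its range is refused whole. The fingers move at their own pace and stop on an object; "squeeze" is the grip in N (left out, the last holds). Time passes only in rows, so rows that do not move let the fingers close. It gives the time, the measured TCP pose, the force and the opening at its end, in the units of the state.
- state(): the state, without advancing time (a new reading comes with each control period).
- optics.grab_frame(name): name is "scene" or "top"; returns a dict with "color" (420x560x3 uint8, blue, green, red), "range_z" (420x560 float32, m along the optical axis (not along the pixel's ray), 0 where there is no reading), "K" (3x3 intrinsics, pixels), "distortion" ([k1, k2, p1, p2, k3] as OpenCV has them; the pictures are not rectified), "extrinsics" (4x4, takes a point from world to camera coordinates). Camera axes: x right, y down, z forward; pixel columns grow to the right and rows downward; lengths in m; the calibration is good to about 2 mm. A picture is of the moment at which its call begins.
- order.sign_off(): hands the job in, once; it reports no verdict.
The state is a dict: "time": time; "joints": joint angles; "joint_vel": joint speeds; "joint_torque": joint torques, N m; "tool_pos": TCP position; "tool_rot": TCP orientation; "contact_force": force on the tool from outside, world axes, zero at the start; "moment": the same for the moment, N m; "opening": finger opening in m.
Only numpy, scipy, OpenCV 4.12 (cv2) and the standard library are available. Lean on these libraries where they do the work, as an engineer would, in place of code of your own. Each camera call takes 0.05 s, during which the arm holds its last target.

### The job

The aluminium bearing housing stands on end on the grey mat. Push it over, high up on its hub side, so that it comes to lie on its flat mounting face with the hub up, then slide it square and roughly central against the spring pad of the end stop and press it there with about 12 newtons for a second. Let go and leave it lying against the pad; do not lift the housing, do not ram the pad, and do not shift the things around the mat.

Things in the scene. Friction and masses are not known exactly. Their poses are not given: they have to be found in the camera images.
- housing: Bearing housing, bare aluminium, 0.5 to 0.75 kg, 130 mm long, loose; starts standing on one end on the mat, flat mounting face towards the stop within 9 degrees. Origin: centre of the end it first stands on. z: along its length (up at the start). +x: out of the mounting face, which is at x = +30 mm. Flange 76 mm wide (y), x = +12 to +30; behind it the body is 52 mm wide, x = -30 to +12, full length.
- housing_mid (a point): Point inside the housing at own x = 0, y = 0, z = 65 mm, about its centre of mass: 65 mm over the mat while it stands, 30 mm while it lies, at most 75 while it tips. When tipped over straight onto its mounting face it lies with own x down, own z towards the stop, 60 mm high (72 at the hub); its origin is then the middle of the rear end. It then takes 2.5 to 5 N to slide it.
- housing_back (a point): Point on the housing's back face (x = -30 mm) at own z = 110 mm, above the hub. The round hub, 44 mm across, is on the back at z = 60 mm and stands out 12 mm; above z = 85 the back is flat, 52 mm wide. Pushed here towards the mounting face, the housing tips about its foot edge and falls by itself past about 25 degrees; pushed below about z = 60 mm it may slide instead.
- end_stop: End stop, grey bracket fixed on the mat: foot 56 x 110 mm, post 62 mm high, 110 mm wide. Origin: on the mat under the middle of the post's front face; own +x is the pressing direction (from the housing to the post), z up. In front of the post a rod carries a spring pad. At the start the housing's origin is 230 to 290 mm in front of the post (own x = -230 to -290).
- stop_bush (a point): Middle of the post's front face, 32 mm over the mat, where the rod of the spring pad comes out. The pad is a flat aluminium plate 100 mm wide, 10 to 50 mm over the mat, square to the stop's x. Its face is 24 to 52 mm in front of this point: where the rod is clamped is not measured, feel for it. The damped pad yields along x about 0.25 mm per newton, 9 mm at most.
- mat: Grey mat, 3 mm thick, 320 x 570 mm, fixed to the worktop; its top is at z = 0.003. Origin: centre of its underside.
- spray_can: Aerosol can, 65 mm across, 200 mm tall, standing beyond the mat; bystander. Origin: centre of its underside.
- flush_cutter: Flush cutters, 96 x 61 x 12 mm, lying beyond the mat; bystander. Origin: at their underside.
- nozzle_jar: Small jar with black lid, 45 mm across, 43 mm tall, standing beyond the mat; bystander. Origin: centre of its underside.

How it is judged:
By the outcome, as a careful person would: the job done as asked, in the order asked, and still so for the second after the job is handed in, with the robot touching nothing.
It also fails if it takes over 72 s, if anything falls off the work surface, if the arm or the gripper's body presses on something with over 40 N, if the wrist force passes 120 N, or if a joint passes its speed limit or range.

## Working session

There is one attempt and no reset: what is moved stays moved. The work goes in short steps, Python scripts to look and compute and a tool call to move; the robot and the scene stay as the last step left them, time stands still between calls to the robot, and variables do not carry over. Pictures are saved under pics/ and viewed, and the job is handed in when it is done.

Besides the shell and the picture viewer there is one more tool, called after "Emit:" as name(argument=value, ...), one argument or row to a line, values as JSON. step_arm: Moves the arm, as the interface text tells. Its arguments: {"type":"object","properties":{"targets":{"type":"array","items":{"type":"object","properties":{"x":{"type":"number","minimum":-1,"maximum":1},"y":{"type":"number","minimum":-1,"maximum":1},"z":{"type":"number","minimum":-1,"maximum":1},"wx":{"type":"number","minimum":-1,"maximum":1},"wy":{"type":"number","minimum":-1,"maximum":1},"wz":{"type":"number","minimum":-1,"maximum":1},"grip":{"type":"number"}}}},"squeeze":{"type":"number"}},"required":["targets"]}

```bash
mkdir -p pics; python3 - <<'E'
from rig import state, optics
import cv2, numpy as np, pickle
print(state())
for n in("scene","top"):
    f=optics.grab_frame(n); cv2.imwrite(f"pics/{n}0.png",f["color"]); pickle.dump(f,open(f"{n}0.pkl","wb"))
    print(n,f["K"],f["distortion"],f["extrinsics"])
print(state()["time"])
E
```

```text
{'time': 0.0, 'joints': array([ 1.10791022,  0.47780154,  0.0223311 ,  1.55642329, -0.0115202 ,
        1.10928878, -0.08310328]), 'joint_vel': array([-0.00019087, -0.00156692, -0.00070873,  0.00038863,  0.00091967,
       -0.00160324, -0.0002936 ]), 'joint_torque': array([-4.34534559e-04, -5.96453190e+01,  1.60747111e+00, -2.81195927e+01,
        1.24726858e-02,  9.38207289e-03, -1.42107348e-05]), 'tool_pos': array([ 0.23428648, -0.63242302,  0.23033646]), 'tool_rot': array([ 9.84305150e-01,  1.76472571e-01, -2.12558555e-04, -8.71043519e-04]), 'contact_force': array([-0.08509982, -0.67663453,  0.54579436]), 'moment': array([-0.00073329, -0.03091447,  0.00422737]), 'opening': 0.0855583858611474}
scene [[473.22733238   0.         280.40957963]
 [  0.         473.22733238 207.38303069]
 [  0.           0.           1.        ]] [-0.04524632  0.          0.          0.          0.        ] [[-0.4658802  -0.88481096  0.00807467  0.27225206]
 [-0.6612176   0.34205831 -0.66767312  0.45809547]
 [ 0.58800249 -0.3163948  -0.74441077  0.55802091]
 [ 0.          0.          0.          1.        ]]
top [[504.92287797   0.         285.14163517]
 [  0.         504.92287797 208.21349003]
 [  0.           0.           1.        ]] [-0.10714389  0.          0.          0.          0.        ] [[-0.02449999 -0.99969316  0.00365148  0.01559192]
 [-0.98356381  0.02345077 -0.17903153  0.62439743]
 [ 0.17889097 -0.00797773 -0.98383656  0.95994209]
 [ 0.          0.          0.          1.        ]]
0.1
```

View pics/scene0.png

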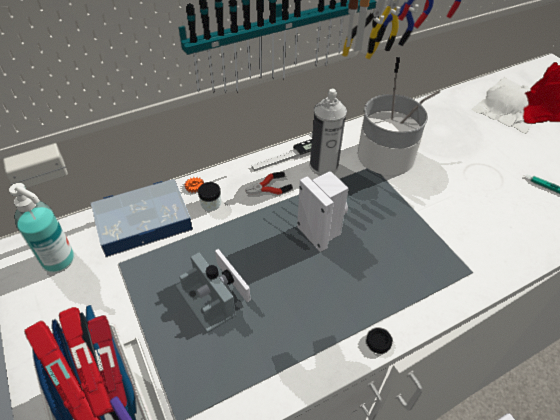

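View pics/top0.png

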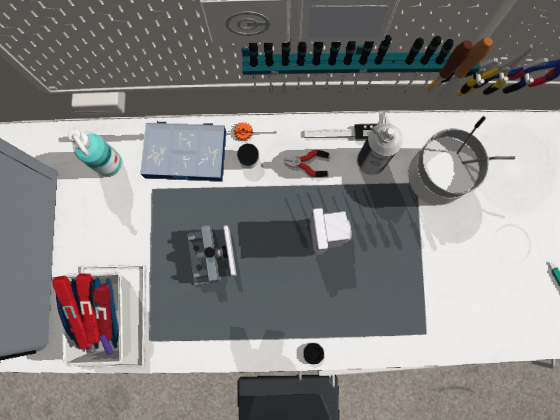

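The scene view shows the housing standing at about (322,212), with the stop and its white pad at (215,285). In the top view the housing is at (330,228), its flange facing left towards the pad at (230,250). The can, cutters and jar lie beyond the mat's far edge. Next I measure with the depth and rays.

```bash
cat > h.py <<'E'
import numpy as np, cv2, pickle
def cloud(f):
    z=f["range_z"]; h,w=z.shape
    u,v=np.meshgrid(np.arange(w),np.arange(h))
    p=cv2.undistortPoints(np.stack([u,v],-1).reshape(-1,1,2).astype(np.float64),f["K"],f["distortion"]).reshape(h,w,2)
    P=np.dstack([p[...,0]*z,p[...,1]*z,z])
    E=f["extrinsics"]
    return (P-E[:3,3])@E[:3,:3], z>0
def ray(f,uv,h):
    p=cv2.undistortPoints(np.array(uv,float).reshape(-1,1,2),f["K"],f["distortion"]).reshape(-1,2)
    R=f["extrinsics"][:3,:3];t=f["extrinsics"][:3,3]
    d=np.c_[p,np.ones(len(p))]@R; c=-R.T@t
    return c+d*((h-c[2])/d[:,2])[:,None]
def rect(P):
    r=cv2.minAreaRect(P[:,:2].astype(np.float32)*1000); return np.round(r[0],1),np.round(r[1],1),round(r[2],2),np.round(cv2.boxPoints(r),0).tolist()
E
python3 - <<'E'
from h import *
for n in("top","scene"):
    f=pickle.load(open(f"{n}0.pkl","rb")); P,ok=cloud(f)
    for (u,v) in [(330,228),(320,228),(340,225),(229,250),(209,253),(240,320),(180,300)]:
        if n=="top": print(u,v,P[v,u].round(4))
    box=ok&(P[...,0]>.35)&(P[...,0]<.85)&(P[...,1]>-.35)&(P[...,1]<.4)
    for a,b in[(.123,.145),(.02,.12),(.05,.075),(.04,.055)]:
        m=box&(P[...,2]>a)&(P[...,2]<b); m=m.astype(np.uint8)
        k,L,S,C=cv2.connectedComponentsWithStats(m)
        for i in range(1,k):
            if S[i,4]>40: Q=P[L==i]; print(n,a,b,S[i].tolist(),"z",Q[:,2].mean().round(4),rect(Q))
E
```

```text
330 228 [ 0.572  -0.0811  0.1298]
320 228 [ 0.572  -0.0624  0.1328]
340 225 [ 0.576  -0.0991  0.1373]
229 250 [0.5431 0.1142 0.0547]
209 253 [0.5355 0.1504 0.0806]
240 320 [0.4038 0.0981 0.0046]
180 300 [0.4466 0.2213 0.0069]
top 0.123 0.145 [227, 89, 24, 3, 46] z 0.1302 (array([848.9,  86.9]), array([45.7,  2.1]), 89.95, [[848.0, 64.0], [850.0, 64.0], [850.0, 110.0], [848.0, 110.0]])
top 0.123 0.145 [80, 92, 49, 23, 101] z 0.1398 (array([812.4, 343.3]), array([ 37.6, 100.3]), 27.61, [[773.0, 379.0], [819.0, 290.0], [852.0, 308.0], [806.0, 396.0]])
top 0.123 0.145 [76, 132, 28, 31, 429] z 0.1357 (array([740.4, 373.8]), array([43.6, 59.7]), 72.45, [[705.0, 362.0], [762.0, 344.0], [775.0, 386.0], [718.0, 404.0]])
top 0.123 0.145 [366, 137, 29, 23, 122] z 0.1342 (array([ 717.3, -176.3]), array([60.5, 22.6]), 54.03, [[690.0, -194.0], [709.0, -207.0], [744.0, -158.0], [726.0, -145.0]])
top 0.123 0.145 [313, 208, 37, 42, 1046] z 0.1336 (array([573.5, -83.7]), array([76.5, 60.5]), 6.26, [[532.0, -58.0], [539.0, -118.0], [615.0, -110.0], [608.0, -49.0]])
top 0.123 0.145 [71, 285, 45, 63, 754
[... 15021 characters left out ...]
0, -49.0], [601.0, -32.0]])
scene 0.04 0.055 [330, 217, 14, 13, 64] z 0.0477 (array([549.5, -98.6]), array([ 3.7, 30.7]), 6.78, [[546.0, -84.0], [550.0, -114.0], [553.0, -114.0], [550.0, -83.0]])
scene 0.04 0.055 [42, 237, 27, 25, 182] z 0.0477 (array([722.4, 373.3]), array([16.3, 52.6]), 26.94, [[703.0, 393.0], [727.0, 346.0], [742.0, 354.0], [718.0, 400.0]])
scene 0.04 0.055 [215, 249, 35, 46, 446] z 0.049 (array([540.7, 126.9]), array([100.9,  31. ]), 9.75, [[488.0, 134.0], [494.0, 103.0], [593.0, 120.0], [588.0, 151.0]])
scene 0.04 0.055 [179, 261, 55, 54, 471] z 0.0467 (array([529.1, 176.9]), array([109.3,  45.3]), 17.49, [[470.0, 182.0], [484.0, 139.0], [588.0, 172.0], [574.0, 215.0]])
```

```bash
python3 - <<'E'
import cv2
a=cv2.imread("pics/top0.png")[175:300,170:380]; cv2.imwrite("pics/tc.png",cv2.resize(a,None,fx=3.8,fy=3.8,interpolation=cv2.INTER_CUBIC))
a=cv2.imread("pics/scene0.png")[160:340,160:370]; cv2.imwrite("pics/sc.png",cv2.resize(a,None,fx=3.3,fy=3.3,interpolation=cv2.INTER_CUBIC))
E
```

```text
(no output)
```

View pics/tc.png

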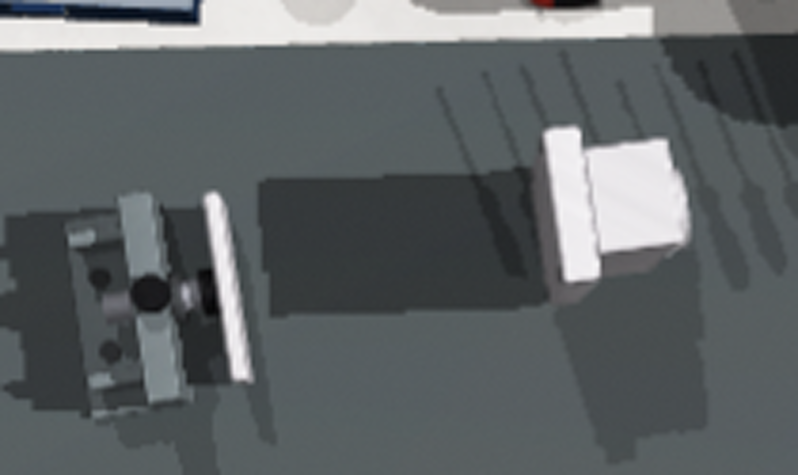

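View pics/sc.png

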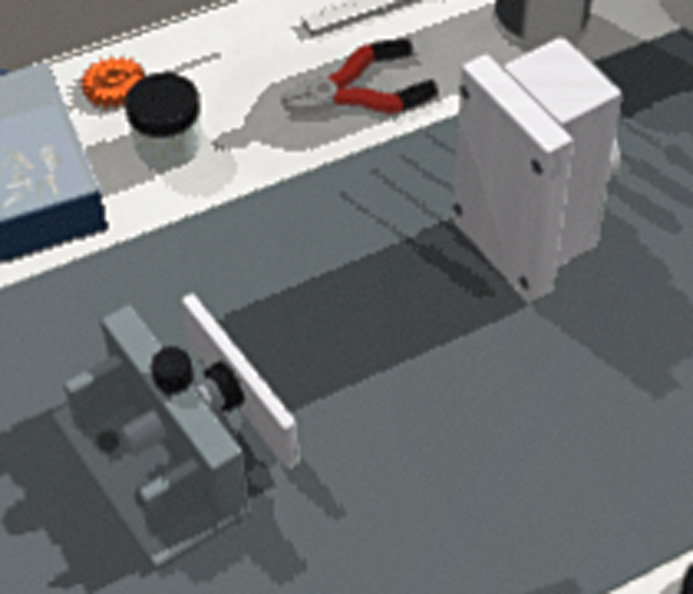

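```bash
cat > nav.py <<'E'
import numpy as np
from scipy.spatial.transform import Rotation as R
from rig import state
def plan(goal, yaw, rows, p=None, q=None):
    """rows of tool-frame scaled numbers toward goal [m], tool x at yaw deg, pointing down"""
    s=state(); p=np.array(s["tool_pos"] if p is None else p); r=R.from_quat(s["tool_rot"] if q is None else q)
    a=np.radians(yaw); X=np.array([np.cos(a),np.sin(a),0]); Z=np.array([0,0,-1.]); g=R.from_matrix(np.c_[X,np.cross(Z,X),Z])
    for i in range(rows):
        d=r.inv().apply((np.array(goal)-p)/(rows-i)); w=(r.inv()*g).as_rotvec()/(rows-i)
        print(i,"xyz",(d/.05).round(3),"w",(np.degrees(w)/30).round(3))
        p=p+r.apply(d); r=r*R.from_rotvec(w)
def show():
    s=state(); M=R.from_quat(s["tool_rot"]).as_matrix()
    print("t",round(s["time"],2),"pos",(s["tool_pos"]*1000).round(1),"yaw",np.degrees(np.arctan2(M[1,0],M[0,0])).round(2),"tilt",np.degrees(M[:2,2]).round(2),"F",s["contact_force"].round(2),"M",s["moment"].round(2),"open",round(s["opening"],4),"j",s["joints"].round(2))
E
python3 -c "
from nav import *
show(); plan([.582,-.163,.2],96.3,12)"
```

```text
t 0.1 pos [ 234.3 -632.5  230.4] yaw 20.33 tilt [-0.04  0.09] F [ 1.37 -0.84  0.62] M [-0.   -0.    0.04] open 0.0855 j [ 1.11  0.48  0.02  1.56 -0.01  1.11 -0.08]
0 xyz [ 0.815 -0.532  0.051] w [-0.    -0.    -0.211]
1 xyz [ 0.869 -0.439  0.051] w [-0.    -0.    -0.211]
2 xyz [ 0.912 -0.341  0.051] w [-0.    -0.    -0.211]
3 xyz [ 0.944 -0.238  0.051] w [-0.    -0.    -0.211]
4 xyz [ 0.965 -0.132  0.051] w [-0.    -0.    -0.211]
5 xyz [ 0.973 -0.025  0.051] w [-0.    -0.    -0.211]
6 xyz [0.97  0.082 0.051] w [-0.    -0.    -0.211]
7 xyz [0.955 0.189 0.051] w [-0.    -0.    -0.211]
8 xyz [0.929 0.293 0.051] w [-0.    -0.    -0.211]
9 xyz [0.891 0.393 0.051] w [-0.    -0.    -0.211]
10 xyz [0.842 0.489 0.051] w [-0.    -0.    -0.211]
11 xyz [0.783 0.579 0.051] w [-0.    -0.    -0.211]
```

Emit:
step_arm(
  targets=[
    {"x": 0.81, "y": -0.53, "wz": -0.21, "grip": -0.76},
    {"x": 0.87, "y": -0.44, "wz": -0.21, "grip": -0.76},
    {"x": 0.91, "y": -0.34, "wz": -0.21, "grip": -0.76},
    {"x": 0.94, "y": -0.24, "wz": -0.21, "grip": -0.76},
    {"x": 0.96, "y": -0.13, "wz": -0.21, "grip": -0.76},
    {"x": 0.97, "y": -0.02, "wz": -0.21, "grip": -0.76},
    {"x": 0.97, "y": 0.08, "wz": -0.21, "grip": -0.76},
    {"x": 0.95, "y": 0.19, "wz": -0.21, "grip": -0.76},
  ],
  squeeze=20,
)

```text
invalid input
```

```bash
python3 -c "
from nav import *
show(); plan([.582,-.163,.14],96.3,8)"
```

```text
t 0.1 pos [ 234.3 -632.5  230.4] yaw 20.33 tilt [-0.04  0.09] F [ 1.37 -0.84  0.62] M [-0.   -0.    0.04] open 0.0855 j [ 1.11  0.48  0.02  1.56 -0.01  1.11 -0.08]
0 xyz [ 1.223 -0.798  0.227] w [-0.    -0.    -0.317]
1 xyz [ 1.338 -0.585  0.227] w [-0.    -0.    -0.317]
2 xyz [ 1.416 -0.357  0.227] w [-0.    -0.    -0.317]
3 xyz [ 1.456 -0.118  0.226] w [-0.    -0.    -0.317]
4 xyz [1.455 0.123 0.226] w [-0.    -0.    -0.317]
5 xyz [1.415 0.362 0.226] w [-0.    -0.    -0.317]
6 xyz [1.336 0.59  0.226] w [-0.    -0.    -0.317]
7 xyz [1.22  0.803 0.226] w [-0.    -0.    -0.317]
```

The call was refused as invalid input. I suspect the rows need every key, so I'll test with one small row.

Emit:
step_arm(
  targets=[
    {"x": 0.81, "y": -0.53, "z": 0, "wx": 0, "wy": 0, "wz": -0.21, "grip": -0.76},
  ],
)

```text
time: 0.2
tool_pos: [0.2569, -0.5978, 0.2297]
tool_rot: [0.974, 0.226, -0.002, 0.0]
contact_force: [-0.5, -0.5, 0.7]
opening: 0.0731
```

Emit:
step_arm(
  targets=[
    {"x": 0.87, "y": -0.44, "z": 0, "wx": 0, "wy": 0, "wz": -0.21, "grip": -0.76},
    {"x": 0.91, "y": -0.34, "z": 0, "wx": 0, "wy": 0, "wz": -0.21, "grip": -0.76},
    {"x": 0.94, "y": -0.24, "z": 0, "wx": 0, "wy": 0, "wz": -0.21, "grip": -0.76},
    {"x": 0.96, "y": -0.13, "z": 0, "wx": 0, "wy": 0, "wz": -0.21, "grip": -0.76},
    {"x": 0.97, "y": -0.02, "z": 0, "wx": 0, "wy": 0, "wz": -0.21, "grip": -0.76},
    {"x": 0.97, "y": 0.08, "z": 0, "wx": 0, "wy": 0, "wz": -0.21, "grip": -0.76},
    {"x": 0.95, "y": 0.19, "z": 0, "wx": 0, "wy": 0, "wz": -0.21, "grip": -0.76},
  ],
)

```text
time: 0.9
tool_pos: [0.4616, -0.3153, 0.2257]
tool_rot: [0.81, 0.586, -0.003, -0.003]
contact_force: [0.9, -1.8, -0.2]
opening: 0.0104
```

```bash
python3 -c "
from nav import *
show(); plan([.582,-.163,.16],96.3,8)"
```

```text
t 0.9 pos [ 461.6 -315.3  225.7] yaw 71.73 tilt [-0.48  0.03] F [ 0.94 -1.76 -0.16] M [-0.02 -0.04 -0.02] open 0.0104 j [ 0.73  0.31 -0.3   1.82  0.11  1.03  0.07]
0 xyz [0.456 0.168 0.162] w [-0.002  0.    -0.102]
1 xyz [0.447 0.192 0.162] w [-0.002  0.    -0.102]
2 xyz [0.436 0.215 0.162] w [-0.002  0.    -0.102]
3 xyz [0.424 0.238 0.163] w [-0.002  0.    -0.102]
4 xyz [0.41  0.26  0.163] w [-0.002  0.    -0.102]
5 xyz [0.396 0.282 0.163] w [-0.002  0.    -0.102]
6 xyz [0.38  0.302 0.164] w [-0.002  0.    -0.102]
7 xyz [0.363 0.322 0.164] w [-0.002  0.    -0.102]
```

Emit:
step_arm(
  targets=[
    {"x": 0.46, "y": 0.17, "z": 0.16, "wx": 0, "wy": 0, "wz": -0.1, "grip": -0.76},
    {"x": 0.45, "y": 0.19, "z": 0.16, "wx": 0, "wy": 0, "wz": -0.1, "grip": -0.76},
    {"x": 0.44, "y": 0.22, "z": 0.16, "wx": 0, "wy": 0, "wz": -0.1, "grip": -0.76},
    {"x": 0.42, "y": 0.24, "z": 0.16, "wx": 0, "wy": 0, "wz": -0.1, "grip": -0.76},
    {"x": 0.41, "y": 0.26, "z": 0.16, "wx": 0, "wy": 0, "wz": -0.1, "grip": -0.76},
    {"x": 0.4, "y": 0.28, "z": 0.16, "wx": 0, "wy": 0, "wz": -0.1, "grip": -0.76},
    {"x": 0.38, "y": 0.3, "z": 0.16, "wx": 0, "wy": 0, "wz": -0.1, "grip": -0.76},
  ],
)

```text
time: 1.6
tool_pos: [0.5711, -0.1687, 0.1667]
tool_rot: [0.681, 0.733, -0.002, -0.004]
contact_force: [-0.6, 0.2, -0.4]
opening: 0.0099
```

```bash
python3 -c "
from nav import *
show(); plan([.582,-.163,.115],96.3,4)"
```

```text
t 1.6 pos [ 571.1 -168.7  166.7] yaw 94.2 tilt [-0.49  0.13] F [-0.61  0.23 -0.43] M [ 0.06 -0.05  0.01] open 0.0099 j [ 0.5   0.45 -0.42  1.78  0.22  0.96  0.07]
0 xyz [0.024 0.059 0.258] w [-0.004 -0.001 -0.017]
1 xyz [0.023 0.058 0.258] w [-0.004 -0.001 -0.017]
2 xyz [0.023 0.058 0.258] w [-0.004 -0.001 -0.017]
3 xyz [0.023 0.058 0.258] w [-0.004 -0.001 -0.017]
```

Emit:
step_arm(
  targets=[
    {"x": 0, "y": 0.06, "z": 0.26, "wx": -0.01, "wy": 0, "wz": -0.02, "grip": -0.76},
    {"x": 0, "y": 0.06, "z": 0.26, "wx": 0, "wy": 0, "wz": -0.02, "grip": -0.76},
    {"x": 0, "y": 0.06, "z": 0.26, "wx": 0, "wy": 0, "wz": -0.02, "grip": -0.76},
    {"x": 0, "y": 0.05, "z": 0.25, "wx": 0, "wy": 0, "wz": -0.02, "grip": -0.76},
    {"x": 0, "y": 0, "z": 0.0, "wx": 0, "wy": 0, "wz": 0, "grip": -0.76},
  ],
)

```text
time: 2.1
tool_pos: [0.5818, -0.166, 0.1088]
tool_rot: [0.663, 0.748, -0.001, -0.004]
contact_force: [0.4, 0.1, -0.7]
opening: 0.0105
```

```bash
python3 -c "
from nav import *
from rig import optics
import cv2
show(); plan([.582,-.163,.115],96.3,1)
for n in('scene','top'):
  f=optics.grab_frame(n); cv2.imwrite(f'pics/{n}1.png',f['color'])"
```

```text
t 2.1 pos [ 581.8 -166.   108.8] yaw 96.88 tilt [-0.42  0.25] F [ 0.37  0.14 -0.67] M [-0.02  0.06 -0.09] open 0.0105 j [ 0.48  0.54 -0.41  1.8   0.26  0.86  0.07]
0 xyz [ 0.06   0.011 -0.124] w [-0.013 -0.01   0.019]
```

View pics/scene1.png

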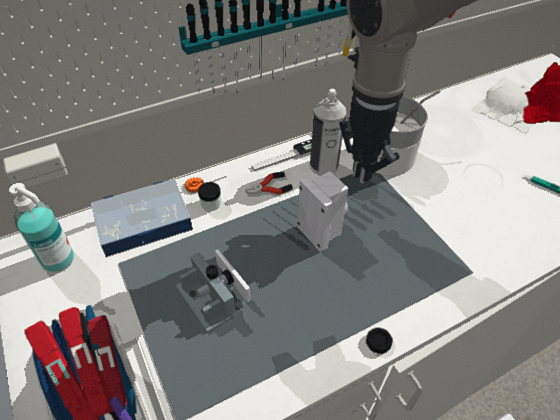

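View pics/top1.png

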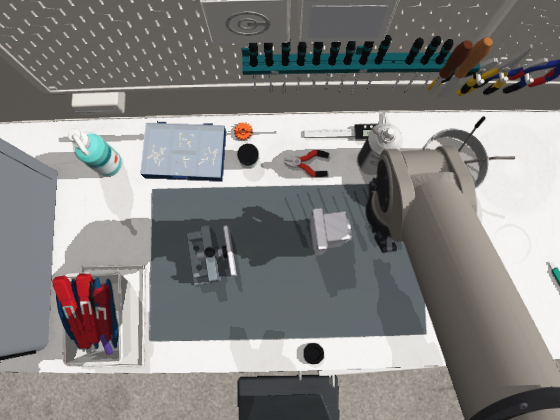

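The tool stands behind the housing, at (385,230) in the top view, and clear of the can. Now I approach, rise slightly, and feel for contact.

Emit:
step_arm(
  targets=[
    {"x": 0.2, "y": 0.01, "z": -0.12, "wx": 0, "wy": 0, "wz": 0.02, "grip": -0.76},
    {"x": 0.2, "y": 0, "z": -0.05, "wx": 0, "wy": 0, "wz": 0, "grip": -0.76},
    {"x": 0.2, "y": 0, "z": -0.02, "wx": 0, "wy": 0, "wz": 0, "grip": -0.76},
    {"x": 0.1, "y": 0, "z": 0, "wx": 0, "wy": 0, "wz": 0, "grip": -0.76},
  ],
)

```text
time: 2.6
tool_pos: [0.5802, -0.1296, 0.1237]
tool_rot: [0.669, 0.744, 0.001, -0.001]
contact_force: [-0.3, 0.6, -0.1]
opening: 0.0103
```

```bash
python3 -c "
from nav import *
show(); plan([.576,-.110,.117],96.3,1)"
```

```text
t 2.6 pos [ 580.2 -129.6  123.7] yaw 96.06 tilt [-0.05  0.16] F [-0.32  0.57 -0.07] M [ 0.03 -0.08  0.05] open 0.0103 j [ 0.43  0.5  -0.42  1.82  0.25  0.87  0.  ]
0 xyz [ 0.397 -0.042  0.134] w [-0.001 -0.006 -0.008]
```

Emit:
step_arm(
  targets=[
    {"x": 0.05, "y": 0, "z": 0.08, "wx": 0, "wy": 0, "wz": 0, "grip": -0.76},
    {"x": 0.06, "y": 0, "z": 0, "wx": 0, "wy": 0, "wz": 0, "grip": -0.76},
    {"x": 0.06, "y": 0, "z": 0, "wx": 0, "wy": 0, "wz": 0, "grip": -0.76},
    {"x": 0.06, "y": 0, "z": 0, "wx": 0, "wy": 0, "wz": 0, "grip": -0.76},
    {"x": 0.06, "y": 0, "z": 0, "wx": 0, "wy": 0, "wz": 0, "grip": -0.76},
  ],
)

```text
time: 3.1
tool_pos: [0.5792, -0.1153, 0.1205]
tool_rot: [0.669, 0.744, 0.0, 0.001]
contact_force: [0.7, -2.4, 1.2]
opening: 0.0099
```

```bash
python3 -c "
from nav import *
show()
from rig import optics
import cv2
f=optics.grab_frame('scene'); cv2.imwrite('pics/s2.png',cv2.resize(f['color'][140:340,160:440],None,fx=2.5,fy=2.5))"
```

```text
t 3.1 pos [ 579.2 -115.3  120.5] yaw 96.07 tilt [ 0.07 -0.02] F [ 0.73 -2.35  1.25] M [-0.42 -0.01  0.  ] open 0.0099 j [ 0.41  0.5  -0.42  1.84  0.26  0.86 -0.03]
```

View pics/s2.png

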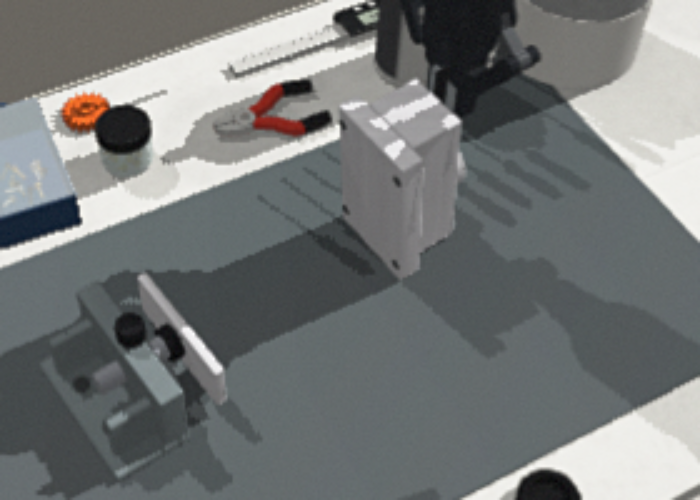

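Contact reads about 2.4 N, and the housing has begun to tip with its top leaning left at (400,110). I keep going slowly.

Emit:
step_arm(
  targets=[
    {"x": 0.06, "y": 0, "z": 0, "wx": 0, "wy": 0, "wz": 0, "grip": -0.76},
    {"x": 0.06, "y": 0, "z": 0, "wx": 0, "wy": 0, "wz": 0, "grip": -0.76},
    {"x": 0.06, "y": 0, "z": 0, "wx": 0, "wy": 0, "wz": 0, "grip": -0.76},
    {"x": 0.06, "y": 0, "z": 0, "wx": 0, "wy": 0, "wz": 0, "grip": -0.76},
    {"x": 0.06, "y": 0, "z": 0, "wx": 0, "wy": 0, "wz": 0, "grip": -0.76},
    {"x": 0.06, "y": 0, "z": 0, "wx": 0, "wy": 0, "wz": 0, "grip": -0.76},
    {"x": 0.06, "y": 0, "z": 0, "wx": 0, "wy": 0, "wz": 0, "grip": -0.76},
  ],
)

```text
time: 3.85
tool_pos: [0.5767, -0.0917, 0.1203]
tool_rot: [0.669, 0.744, 0.001, 0.0]
contact_force: [0.2, -1.5, 1.6]
opening: 0.0103
```

```bash
python3 -c "
from nav import *
show()
from rig import optics
import cv2
f=optics.grab_frame('scene'); cv2.imwrite('pics/s3.png',cv2.resize(f['color'][140:340,160:440],None,fx=2.5,fy=2.5))"
```

```text
t 3.85 pos [576.7 -91.7 120.3] yaw 96.08 tilt [0.06 0.06] F [ 0.23 -1.54  1.62] M [-0.2   0.03  0.03] open 0.0103 j [ 0.38  0.49 -0.42  1.85  0.26  0.85 -0.07]
```

View pics/s3.png

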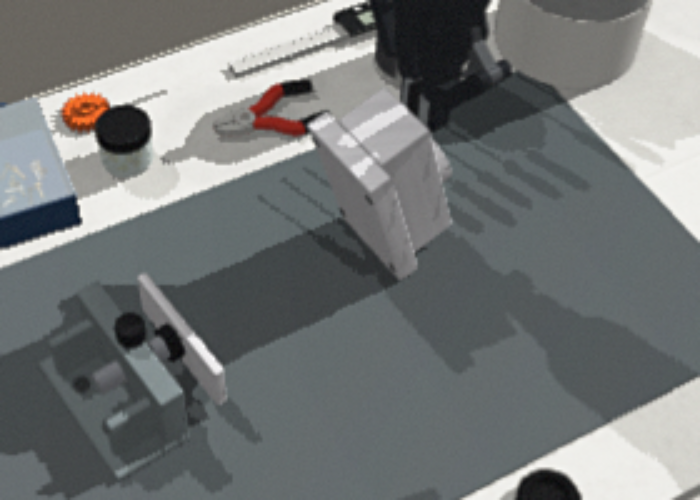

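The housing is leaning about 15° and its foot edge is holding at (405,275). I continue past the balance point.

Emit:
step_arm(
  targets=[
    {"x": 0.06, "y": 0, "z": -0.01, "wx": 0, "wy": 0, "wz": 0, "grip": -0.76},
    {"x": 0.06, "y": 0, "z": -0.01, "wx": 0, "wy": 0, "wz": 0, "grip": -0.76},
    {"x": 0.06, "y": 0, "z": -0.01, "wx": 0, "wy": 0, "wz": 0, "grip": -0.76},
    {"x": 0.06, "y": 0, "z": -0.01, "wx": 0, "wy": 0, "wz": 0, "grip": -0.76},
    {"x": 0.05, "y": 0, "z": -0.01, "wx": 0, "wy": 0, "wz": 0, "grip": -0.76},
    {"x": 0.05, "y": 0, "z": -0.01, "wx": 0, "wy": 0, "wz": 0, "grip": -0.76},
  ],
)

```text
time: 4.5
tool_pos: [0.5741, -0.0715, 0.123]
tool_rot: [0.668, 0.744, 0.001, -0.001]
contact_force: [0.2, -0.2, -0.2]
opening: 0.0105
```

```bash
python3 -c "
from nav import *
show()
from rig import optics
import cv2
f=optics.grab_frame('scene'); cv2.imwrite('pics/s4.png',cv2.resize(f['color'][140:340,160:440],None,fx=2.5,fy=2.5))"
```

```text
t 4.5 pos [574.1 -71.5 123. ] yaw 96.17 tilt [-0.02  0.15] F [ 0.23 -0.24 -0.21] M [0.01 0.01 0.04] open 0.0105 j [ 0.35  0.48 -0.43  1.86  0.26  0.85 -0.1 ]
```

View pics/s4.png

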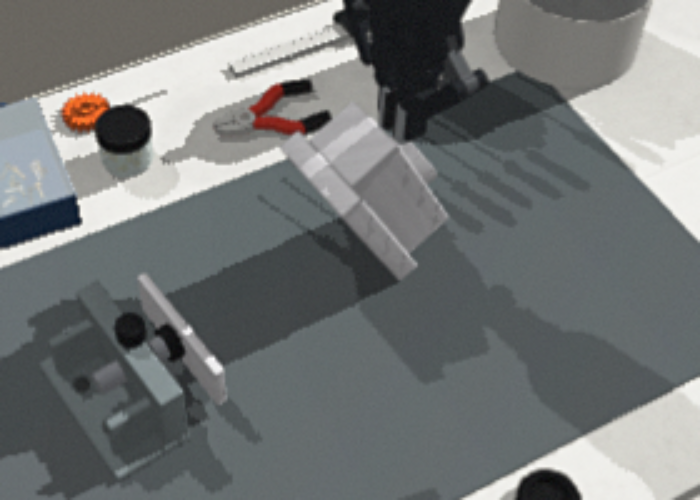

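The housing is past balance and falling on its own, with no force left on the finger. I back off.

Emit:
step_arm(
  targets=[
    {"x": -0.2, "y": 0, "z": -0.1, "wx": 0, "wy": 0, "wz": 0, "grip": -0.76},
    {"x": -0.4, "y": 0, "z": 0, "wx": 0, "wy": 0, "wz": -0.03, "grip": -0.76},
    {"x": -0.4, "y": 0, "z": 0, "wx": 0, "wy": 0, "wz": -0.03, "grip": -0.76},
    {"x": -0.4, "y": 0, "z": 0, "wx": 0, "wy": 0, "wz": -0.03, "grip": -0.76},
    {"x": 0, "y": 0, "z": 0, "wx": 0, "wy": 0, "wz": 0, "grip": -0.76},
  ],
)

```text
time: 5.05
tool_pos: [0.5834, -0.1455, 0.1296]
tool_rot: [0.649, 0.761, 0.001, -0.0]
contact_force: [0.7, -0.2, 0.0]
opening: 0.0101
```

```bash
python3 - <<'E'
from nav import *
from h import *
show()
from rig import optics
for n in("top","scene"):
    f=optics.grab_frame(n); P,ok=cloud(f)
    cv2.imwrite(f'pics/{n}5.png',f['color'])
    box=ok&(P[...,0]>.45)&(P[...,0]<.65)&(P[...,1]>-.075)&(P[...,1]<.3)
    for a,b in[(.055,.067),(.068,.085),(.028,.05),(.045,.056)]:
        m=(box&(P[...,2]>a)&(P[...,2]<b)).astype(np.uint8)
        k,L,S,C=cv2.connectedComponentsWithStats(m)
        for i in range(1,k):
            if S[i,4]>40: Q=P[L==i]; print(n,a,b,S[i].tolist(),"z",Q[:,2].mean().round(4),rect(Q))
E
```

```text
t 5.05 pos [ 583.4 -145.5  129.6] yaw 99.04 tilt [0.04 0.08] F [ 0.73 -0.24  0.01] M [0.03 0.02 0.02] open 0.0101 j [ 0.46  0.5  -0.42  1.81  0.26  0.89  0.08]
top 0.055 0.067 [246, 222, 68, 34, 1304] z 0.0635 (array([562.7,  13. ]), array([ 52.6, 130.2]), 5.88, [[530.0, 75.0], [543.0, -54.0], [596.0, -49.0], [582.0, 80.0]])
top 0.055 0.067 [201, 226, 12, 25, 164] z 0.0646 (array([568., 158.]), array([48. , 18.3]), 8.22, [[543.0, 164.0], [546.0, 145.0], [593.0, 152.0], [590.0, 170.0]])
top 0.055 0.067 [205, 255, 13, 26, 187] z 0.0644 (array([508.4, 149.2]), array([48.6, 19.1]), 7.34, [[483.0, 156.0], [486.0, 137.0], [534.0, 143.0], [531.0, 162.0]])
top 0.068 0.085 [271, 227, 23, 22, 392] z 0.0759 (array([563.2,   8. ]), array([42.1, 42.5]), 76.27, [[538.0, -7.0], [579.0, -17.0], [589.0, 23.0], [548.0, 34.0]])
top 0.068 0.085 [204, 246, 11, 14, 95] z 0.0803 (array([539. , 151.2]), array([23.8, 19. ]), 29.08, [[524.0, 154.0], [533.0, 137.0], [554.0, 149.0], [545.0, 165.0]])
top 0.028 0.05 [211, 228, 17, 53, 197] z 0.0425 (array([538.5, 133.9]), array([106.1,  30. ]), 3.77, [[485.0, 145
[... 2021 characters left out ...]
0], [584.0, 152.0]])
scene 0.028 0.05 [179, 264, 56, 54, 676] z 0.0409 (array([529.1, 177. ]), array([110. ,  45.7]), 17.64, [[470.0, 182.0], [484.0, 139.0], [588.0, 172.0], [575.0, 215.0]])
scene 0.045 0.056 [241, 232, 76, 36, 271] z 0.0506 (array([539.9,  20.7]), array([138.3,  47.3]), 75.57, [[500.0, -40.0], [546.0, -52.0], [580.0, 82.0], [534.0, 94.0]])
scene 0.045 0.056 [215, 249, 35, 44, 344] z 0.0512 (array([542.1, 121.6]), array([100.8,  18.7]), 8.15, [[491.0, 124.0], [494.0, 105.0], [593.0, 119.0], [591.0, 138.0]])
scene 0.045 0.056 [179, 263, 55, 50, 302] z 0.0491 (array([528. , 176.8]), array([107.9,  45.6]), 17.75, [[470.0, 182.0], [484.0, 139.0], [586.0, 172.0], [572.0, 215.0]])
```

View pics/scene5.png

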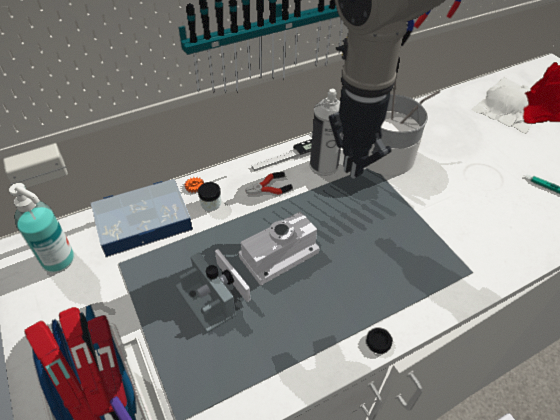

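View pics/top5.png

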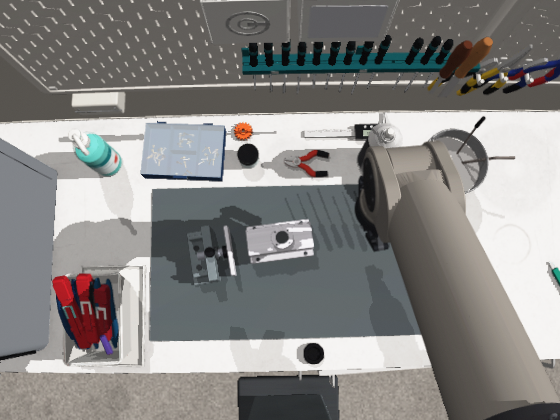

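The housing lies on its mounting face with the hub up, centred at (280,238) in the top view, and turned 2.3° against the pad at (230,250). It sits about 5 mm to the +x side of the stop's axis. Next I lower the tool behind its rear end.

```bash
python3 -c "
from nav import *
show(); plan([.579,-.115,.024],98.4,5)"
```

```text
t 5.15 pos [ 583.3 -141.6  129.6] yaw 99.21 tilt [0.03 0.21] F [-0.14  0.06 -0.48] M [-0.05 -0.01  0.03] open 0.0104 j [ 0.46  0.5  -0.43  1.81  0.26  0.89  0.08]
0 xyz [ 0.107 -0.     0.423] w [ 0.    -0.001  0.005]
1 xyz [ 0.107 -0.001  0.423] w [ 0.    -0.001  0.005]
2 xyz [ 0.107 -0.001  0.423] w [ 0.    -0.001  0.005]
3 xyz [ 0.107 -0.001  0.423] w [ 0.    -0.001  0.005]
4 xyz [ 0.108 -0.001  0.423] w [ 0.    -0.001  0.005]
```

Emit:
step_arm(
  targets=[
    {"x": 0.08, "y": 0, "z": 0.42, "wx": 0, "wy": 0, "wz": 0.01, "grip": -0.76},
    {"x": 0.08, "y": 0, "z": 0.42, "wx": 0, "wy": 0, "wz": 0.01, "grip": -0.76},
    {"x": 0.08, "y": 0, "z": 0.42, "wx": 0, "wy": 0, "wz": 0, "grip": -0.76},
    {"x": 0.08, "y": 0, "z": 0.42, "wx": 0, "wy": 0, "wz": 0, "grip": -0.76},
    {"x": 0, "y": 0, "z": 0.1, "wx": 0, "wy": 0, "wz": 0, "grip": -0.76},
    {"x": 0, "y": 0, "z": 0.1, "wx": 0, "wy": 0, "wz": 0, "grip": -0.76},
  ],
)

```text
time: 5.75
tool_pos: [0.583, -0.1177, 0.0359]
tool_rot: [0.65, 0.76, 0.004, -0.0]
contact_force: [-0.7, 0.9, -0.0]
opening: 0.0098
```

```bash
python3 -c "
from nav import *
show(); plan([.576,-.090,.020],98.4,2)"
```

```text
t 5.75 pos [ 583.  -117.7   35.9] yaw 98.92 tilt [0.32 0.38] F [-0.71  0.89 -0.01] M [-0.01  0.02  0.02] open 0.0098 j [ 0.39  0.62 -0.38  1.87  0.33  0.7  -0.03]
0 xyz [ 0.284 -0.027  0.16 ] w [ 0.006 -0.006  0.009]
1 xyz [ 0.284 -0.028  0.16 ] w [ 0.006 -0.006  0.009]
```

Emit:
step_arm(
  targets=[
    {"x": 0.25, "y": -0.03, "z": 0.16, "wx": 0.006, "wy": -0.006, "wz": 0.01, "grip": -0.76},
    {"x": 0.2, "y": -0.03, "z": 0.1, "wx": 0, "wy": 0, "wz": 0.01, "grip": -0.76},
    {"x": 0.0, "y": 0, "z": 0.0, "wx": 0, "wy": 0, "wz": 0, "grip": -0.76},
  ],
)

```text
time: 6.05
tool_pos: [0.5775, -0.0946, 0.0239]
tool_rot: [0.654, 0.756, 0.003, 0.001]
contact_force: [-0.1, -0.9, -0.3]
opening: 0.0103
```

```bash
python3 -c "
from nav import *
show(); plan([.5725,-.067,.020],98.4,4)"
```

```text
t 6.05 pos [577.5 -94.6  23.9] yaw 98.31 tilt [0.28 0.18] F [-0.12 -0.95 -0.29] M [0.06 0.04 0.04] open 0.0103 j [ 0.34  0.63 -0.37  1.9   0.34  0.67 -0.09]
0 xyz [ 0.14  -0.005  0.02 ] w [ 0.003 -0.001 -0.001]
1 xyz [ 0.14  -0.005  0.02 ] w [ 0.003 -0.001 -0.001]
2 xyz [ 0.14  -0.005  0.02 ] w [ 0.003 -0.001 -0.001]
3 xyz [ 0.14  -0.004  0.02 ] w [ 0.003 -0.001 -0.001]
```

Emit:
step_arm(
  targets=[
    {"x": 0.14, "y": 0, "z": 0.02, "wx": 0, "wy": 0, "wz": 0, "grip": -0.76},
    {"x": 0.14, "y": 0, "z": 0.02, "wx": 0, "wy": 0, "wz": 0, "grip": -0.76},
    {"x": 0.1, "y": 0, "z": 0.02, "wx": 0, "wy": 0, "wz": 0, "grip": -0.76},
    {"x": 0.06, "y": 0, "z": 0, "wx": 0, "wy": 0, "wz": 0, "grip": -0.76},
    {"x": 0.06, "y": 0, "z": 0, "wx": 0, "wy": 0, "wz": 0, "grip": -0.76},
    {"x": 0.06, "y": 0, "z": 0, "wx": 0, "wy": 0, "wz": 0, "grip": -0.76},
    {"x": 0.06, "y": 0, "z": 0, "wx": 0, "wy": 0, "wz": 0, "grip": -0.76},
  ],
)

```text
time: 6.75
tool_pos: [0.5746, -0.0632, 0.023]
tool_rot: [0.655, 0.756, 0.004, 0.003]
contact_force: [1.0, -3.9, 0.2]
opening: 0.0103
```

```bash
cat > look.py <<'E'
from nav import *
from h import *
from rig import optics
import sys
def look(tag):
    for n in("top","scene"):
        f=optics.grab_frame(n); P,ok=cloud(f); cv2.imwrite(f'pics/{n}{tag}.png',f['color'])
        for nm,x0,x1,y0,y1,a,b in[("body",.5,.62,-.075,.13,.058,.068),("hub",.5,.62,-.02,.12,.07,.085),("pad",.45,.62,.09,.135,.045,.056)]:
            m=(ok&(P[...,0]>x0)&(P[...,0]<x1)&(P[...,1]>y0)&(P[...,1]<y1)&(P[...,2]>a)&(P[...,2]<b)).astype(np.uint8)
            k,L,S,C=cv2.connectedComponentsWithStats(m)
            if k<2: continue
            i=1+np.argmax(S[1:,4]); print(n,nm,rect(P[L==i]))
E
python3 -c "
from look import *
show(); look('6'); show()"
```

```text
t 6.75 pos [574.6 -63.2  23. ] yaw 98.22 tilt [0.51 0.1 ] F [ 1.02 -3.88  0.21] M [-0.74 -0.23 -0.11] open 0.0103 j [ 0.28  0.62 -0.37  1.92  0.35  0.65 -0.15]
top body (array([562.6,  15.1]), array([ 52.7, 126.7]), 6.24, [[530.0, 75.0], [543.0, -51.0], [596.0, -45.0], [582.0, 81.0]])
top hub (array([563.3,   8.2]), array([43. , 41.9]), 88.12, [[542.0, -13.0], [584.0, -14.0], [585.0, 29.0], [543.0, 30.0]])
top pad (array([542. , 120.4]), array([99.8, 19.8]), 8.26, [[491.0, 123.0], [494.0, 104.0], [593.0, 118.0], [590.0, 137.0]])
scene body (array([563.4,   9.7]), array([ 54.4, 142.6]), 6.51, [[528.0, 77.0], [544.0, -64.0], [599.0, -58.0], [582.0, 84.0]])
scene hub (array([562.7,  10.2]), array([41.9, 42.7]), 38.26, [[533.0, 14.0], [559.0, -20.0], [592.0, 6.0], [566.0, 40.0]])
scene pad (array([542. , 121.6]), array([101.4,  18.9]), 8.16, [[490.0, 124.0], [493.0, 105.0], [594.0, 119.0], [591.0, 138.0]])
t 6.85 pos [574.6 -63.   23. ] yaw 98.25 tilt [0.51 0.11] F [-0.56  0.19 -0.52] M [-0.    0.01 -0.02] open 0.0106 j [ 0.28  0.62 -0.37  1.92  0.35  0.65 -0.15]
```

Emit:
step_arm(
  targets=[
    {"x": 0.06, "y": 0, "z": 0, "wx": 0, "wy": 0, "wz": 0, "grip": -0.76},
    {"x": 0.06, "y": 0, "z": 0, "wx": 0, "wy": 0, "wz": 0, "grip": -0.76},
    {"x": 0.07, "y": -0.01, "z": 0, "wx": 0, "wy": 0, "wz": 0, "grip": -0.76},
    {"x": 0.07, "y": -0.01, "z": 0, "wx": 0, "wy": 0, "wz": 0, "grip": -0.76},
    {"x": 0.07, "y": -0.01, "z": 0, "wx": 0, "wy": 0, "wz": 0, "grip": -0.76},
    {"x": 0.07, "y": -0.01, "z": 0, "wx": 0, "wy": 0, "wz": 0, "grip": -0.76},
  ],
)

```text
time: 7.45
tool_pos: [0.5702, -0.0465, 0.0231]
tool_rot: [0.656, 0.755, 0.003, 0.004]
contact_force: [0.7, -3.3, -1.2]
opening: 0.0105
```

```bash
python3 -c "
from look import *
show(); look('7'); show()"
```

```text
t 7.45 pos [570.2 -46.5  23.1] yaw 97.97 tilt [ 0.57 -0.11] F [ 0.68 -3.26 -1.18] M [-0.58 -0.26 -0.1 ] open 0.0105 j [ 0.25  0.61 -0.36  1.94  0.35  0.65 -0.19]
top body (array([556.7,  35.4]), array([ 52.4, 118.5]), 7.41, [[523.0, 91.0], [538.0, -27.0], [590.0, -20.0], [575.0, 98.0]])
top hub (array([557.7,  25. ]), array([41.1, 41.6]), 88.63, [[536.0, 5.0], [578.0, 4.0], [579.0, 45.0], [537.0, 46.0]])
top pad (array([541.7, 120.4]), array([99.5, 20.1]), 8.44, [[491.0, 123.0], [494.0, 103.0], [592.0, 118.0], [589.0, 138.0]])
scene body (array([557.1,  28.4]), array([ 55.1, 139.7]), 8.24, [[520.0, 94.0], [540.0, -45.0], [594.0, -37.0], [574.0, 101.0]])
scene hub (array([557.5,  27.4]), array([41.7, 44.2]), 63.38, [[528.0, 19.0], [568.0, -1.0], [587.0, 36.0], [547.0, 56.0]])
scene pad (array([541.8, 121.3]), array([100.4,  18.7]), 8.51, [[491.0, 123.0], [494.0, 105.0], [593.0, 119.0], [590.0, 138.0]])
t 7.55 pos [570.  -45.6  23.1] yaw 98.05 tilt [ 0.56 -0.06] F [-0.12 -0.15  0.17] M [-0.14 -0.05  0.01] open 0.0103 j [ 0.25  0.61 -0.36  1.94  0.35  0.65 -0.19]
```

The housing's yaw is now 7.7° against the pad's 8.4°, its lateral offset is about 1.5 mm, and roughly 16 mm of gap is left. I move slowly to just short of the pad, then feel for it.

Emit:
step_arm(
  targets=[
    {"x": 0.06, "y": -0.005, "z": 0, "wx": 0, "wy": 0, "wz": -0.01, "grip": -0.76},
    {"x": 0.06, "y": -0.005, "z": 0, "wx": 0, "wy": 0, "wz": -0.005, "grip": -0.76},
    {"x": 0.06, "y": 0, "z": 0, "wx": 0, "wy": 0, "wz": 0, "grip": -0.76},
    {"x": 0.06, "y": 0, "z": 0, "wx": 0, "wy": 0, "wz": 0, "grip": -0.76},
    {"x": 0.04, "y": 0, "z": 0, "wx": 0, "wy": 0, "wz": 0, "grip": -0.76},
  ],
)

```text
time: 8.05
tool_pos: [0.5674, -0.0314, 0.0231]
tool_rot: [0.653, 0.758, 0.003, 0.004]
contact_force: [1.1, -3.2, 0.2]
opening: 0.0102
```

```bash
python3 -c "
from look import *
show(); look('8'); show()"
```

```text
t 8.05 pos [567.4 -31.4  23.1] yaw 98.51 tilt [ 0.56 -0.1 ] F [ 1.07 -3.25  0.21] M [-0.64 -0.17 -0.02] open 0.0102 j [ 0.23  0.61 -0.37  1.95  0.35  0.64 -0.21]
top body (array([551.9,  52.7]), array([ 52.8, 113.3]), 8.6, [[517.0, 105.0], [534.0, -7.0], [586.0, 1.0], [570.0, 113.0]])
top hub (array([554.1,  38.7]), array([41.2, 41.5]), 89.02, [[533.0, 18.0], [574.0, 18.0], [575.0, 59.0], [534.0, 60.0]])
top pad (array([542.2, 119.5]), array([100.1,  17.9]), 8.28, [[491.0, 121.0], [494.0, 103.0], [593.0, 118.0], [590.0, 136.0]])
scene body (array([553. ,  42.8]), array([ 54. , 138.3]), 8.56, [[516.0, 107.0], [537.0, -30.0], [590.0, -22.0], [569.0, 115.0]])
scene hub (array([552.9,  41.4]), array([41.5, 43.8]), 63.91, [[524.0, 32.0], [563.0, 13.0], [582.0, 50.0], [542.0, 70.0]])
scene pad (array([542.9, 115.7]), array([98.4, 30.9]), 21.22, [[491.0, 112.0], [503.0, 83.0], [594.0, 119.0], [583.0, 148.0]])
t 8.15 pos [567.3 -31.   23.1] yaw 98.54 tilt [ 0.56 -0.08] F [ 0.99 -1.43 -0.02] M [-0.26 -0.07 -0.01] open 0.0105 j [ 0.23  0.61 -0.37  1.95  0.35  0.64 -0.21]
```

Yaw is 8.5°, centred within 1 mm, and the gap is about 2 mm. Now I feel for the pad in 1 mm rows.

Emit:
step_arm(
  targets=[
    {"x": 0.02, "y": 0, "z": 0, "wx": 0, "wy": 0, "wz": 0, "grip": -0.76},
    {"x": 0.02, "y": 0, "z": 0, "wx": 0, "wy": 0, "wz": 0, "grip": -0.76},
  ],
)

```text
time: 8.35
tool_pos: [0.567, -0.0294, 0.023]
tool_rot: [0.653, 0.758, 0.002, 0.004]
contact_force: [0.8, -4.3, 0.4]
opening: 0.0103
```

Emit:
step_arm(
  targets=[
    {"x": 0.03, "y": 0, "z": 0, "wx": 0, "wy": 0, "wz": 0, "grip": -0.76},
  ],
)

```text
time: 8.45
tool_pos: [0.5667, -0.0291, 0.023]
tool_rot: [0.653, 0.757, 0.002, 0.005]
contact_force: [0.7, -7.4, 0.5]
opening: 0.0103
```

Emit:
step_arm(
  targets=[
    {"x": 0.03, "y": 0, "z": 0, "wx": 0, "wy": 0, "wz": 0, "grip": -0.76},
  ],
)

```text
time: 8.55
tool_pos: [0.5665, -0.029, 0.0231]
tool_rot: [0.653, 0.757, 0.001, 0.005]
contact_force: [1.1, -6.7, 0.2]
opening: 0.0103
```

The pad is reached at about y = -0.029, where the force rises above the sliding friction. I raise it gently.

Emit:
step_arm(
  targets=[
    {"x": 0.05, "y": 0, "z": 0, "wx": 0, "wy": 0, "wz": 0, "grip": -0.76},
  ],
)

```text
time: 8.65
tool_pos: [0.5663, -0.0286, 0.0231]
tool_rot: [0.654, 0.756, 0.0, 0.006]
contact_force: [1.6, -9.2, 0.2]
opening: 0.0104
```

Emit:
step_arm(
  targets=[
    {"x": 0.06, "y": 0, "z": 0, "wx": 0, "wy": 0, "wz": 0, "grip": -0.76},
  ],
)

```text
time: 8.75
tool_pos: [0.5661, -0.0283, 0.0232]
tool_rot: [0.655, 0.756, -0.001, 0.007]
contact_force: [1.9, -9.8, 0.2]
opening: 0.0103
```

Emit:
step_arm(
  targets=[
    {"x": 0.06, "y": 0, "z": 0, "wx": 0, "wy": 0, "wz": 0, "grip": -0.76},
  ],
)

```text
time: 8.85
tool_pos: [0.566, -0.0283, 0.0232]
tool_rot: [0.656, 0.755, -0.002, 0.008]
contact_force: [2.0, -10.1, -0.9]
opening: 0.0102
```

```bash
python3 -c "
from nav import *
show(); plan([.5655,-.025,.0232],98.5,1)"
```

```text
t 8.85 pos [566.  -28.3  23.2] yaw 98.04 tilt [ 0.56 -0.74] F [  2.02 -10.1   -0.85] M [-1.79 -0.38  0.  ] open 0.0102 j [ 0.21  0.6  -0.36  1.95  0.36  0.64 -0.24]
0 xyz [ 0.067 -0.001 -0.001] w [ 0.015  0.027 -0.015]
```

Emit:
step_arm(
  targets=[
    {"x": 0.06, "y": 0, "z": 0, "wx": 0.01, "wy": 0.02, "wz": -0.015, "grip": -0.76},
  ],
)

```text
time: 8.95
tool_pos: [0.5658, -0.0277, 0.0232]
tool_rot: [0.653, 0.757, -0.001, 0.003]
contact_force: [2.3, -8.7, -0.5]
opening: 0.0101
```

Emit:
step_arm(
  targets=[
    {"x": 0.07, "y": 0, "z": 0, "wx": 0.01, "wy": 0.02, "wz": -0.015, "grip": -0.76},
  ],
)

```text
time: 9.05
tool_pos: [0.5657, -0.0273, 0.0233]
tool_rot: [0.651, 0.759, -0.001, -0.001]
contact_force: [2.5, -10.1, -0.6]
opening: 0.0098
```

Emit:
step_arm(
  targets=[
    {"x": 0.07, "y": 0, "z": 0, "wx": 0.01, "wy": 0.02, "wz": -0.015, "grip": -0.76},
  ],
)

```text
time: 9.15
tool_pos: [0.5655, -0.027, 0.0232]
tool_rot: [0.649, 0.76, -0.0, -0.006]
contact_force: [2.1, -10.0, -1.4]
opening: 0.0101
```

Emit:
step_arm(
  targets=[
    {"x": 0.09, "y": 0, "z": 0, "wx": 0, "wy": -0.01, "wz": 0.015, "grip": -0.76},
  ],
)

```text
time: 9.25
tool_pos: [0.5651, -0.027, 0.0232]
tool_rot: [0.654, 0.757, -0.004, -0.003]
contact_force: [2.1, -12.6, 0.4]
opening: 0.0101
```

Emit:
step_arm(
  targets=[
    {"x": 0.09, "y": 0, "z": 0, "wx": 0, "wy": 0.005, "wz": 0.005, "grip": -0.76},
  ],
)

```text
time: 9.35
tool_pos: [0.5649, -0.0267, 0.0232]
tool_rot: [0.656, 0.755, -0.004, -0.002]
contact_force: [2.6, -11.9, 0.1]
opening: 0.0099
```

Emit:
step_arm(
  targets=[
    {"x": 0.09, "y": 0, "z": 0, "wx": 0, "wy": 0.008, "wz": 0, "grip": -0.76},
  ],
)

```text
time: 9.45
tool_pos: [0.5648, -0.0267, 0.0233]
tool_rot: [0.658, 0.753, -0.005, -0.002]
contact_force: [2.2, -12.9, 0.9]
opening: 0.0101
```

Emit:
step_arm(
  targets=[
    {"x": 0.1, "y": 0, "z": 0, "wx": -0.01, "wy": 0.01, "wz": -0.025, "grip": -0.76},
    {"x": 0.1, "y": 0, "z": 0, "wx": -0.005, "wy": 0.01, "wz": -0.02, "grip": -0.76},
  ],
)

```text
time: 9.65
tool_pos: [0.5651, -0.0262, 0.0234]
tool_rot: [0.652, 0.759, -0.001, 0.0]
contact_force: [4.2, -13.9, -1.4]
opening: 0.0103
```

```bash
python3 -c "
from nav import *
show()"
```

```text
t 9.65 pos [565.1 -26.2  23.4] yaw 98.68 tilt [-0.06 -0.08] F [  4.24 -13.86  -1.43] M [-2.5  -0.7  -0.15] open 0.0103 j [ 0.22  0.61 -0.37  1.94  0.35  0.65 -0.22]
```

About 14.3 N at the tool and 3 mm of pad travel: roughly 12 N on the pad plus friction. I hold this level.

Emit:
step_arm(
  targets=[
    {"x": 0.095, "y": 0, "z": 0, "wx": 0, "wy": 0.007, "wz": -0.008, "grip": -0.76},
    {"x": 0.095, "y": 0, "z": 0, "wx": 0, "wy": 0.007, "wz": -0.008, "grip": -0.76},
  ],
)

```text
time: 9.85
tool_pos: [0.5651, -0.0262, 0.0234]
tool_rot: [0.652, 0.759, -0.001, 0.001]
contact_force: [3.8, -13.7, -0.7]
opening: 0.0105
```

Emit:
step_arm(
  targets=[
    {"x": 0.095, "y": 0, "z": 0, "wx": 0, "wy": 0.007, "wz": -0.008, "grip": -0.76},
    {"x": 0.095, "y": 0, "z": 0, "wx": 0, "wy": 0.007, "wz": -0.008, "grip": -0.76},
    {"x": 0.095, "y": 0, "z": 0, "wx": 0, "wy": 0.007, "wz": -0.008, "grip": -0.76},
  ],
)

```text
time: 10.15
tool_pos: [0.5652, -0.0264, 0.0234]
tool_rot: [0.652, 0.759, -0.002, 0.002]
contact_force: [3.5, -12.4, -1.4]
opening: 0.0103
```

Emit:
step_arm(
  targets=[
    {"x": 0.095, "y": 0, "z": 0, "wx": 0, "wy": 0.007, "wz": -0.008, "grip": -0.76},
    {"x": 0.095, "y": 0, "z": 0, "wx": 0, "wy": 0.007, "wz": -0.008, "grip": -0.76},
    {"x": 0.095, "y": 0, "z": 0, "wx": 0, "wy": 0.007, "wz": -0.008, "grip": -0.76},
  ],
)

```text
time: 10.45
tool_pos: [0.5652, -0.0265, 0.0234]
tool_rot: [0.652, 0.759, -0.003, 0.003]
contact_force: [2.8, -13.2, -0.9]
opening: 0.0102
```

```bash
python3 -c "
from nav import *
show()"
```

```text
t 10.45 pos [565.2 -26.5  23.4] yaw 98.67 tilt [ 0.05 -0.5 ] F [  2.78 -13.17  -0.93] M [-2.4  -0.59 -0.1 ] open 0.0102 j [ 0.21  0.6  -0.36  1.95  0.35  0.65 -0.22]
```

Emit:
step_arm(
  targets=[
    {"x": 0.1, "y": 0, "z": 0, "wx": 0, "wy": 0.01, "wz": -0.007, "grip": -0.76},
    {"x": 0.1, "y": 0, "z": 0, "wx": 0, "wy": 0.01, "wz": -0.007, "grip": -0.76},
    {"x": 0.1, "y": 0, "z": 0, "wx": 0, "wy": 0.01, "wz": -0.007, "grip": -0.76},
  ],
)

```text
time: 10.75
tool_pos: [0.5652, -0.0264, 0.0234]
tool_rot: [0.652, 0.758, -0.003, 0.003]
contact_force: [2.8, -13.4, -1.1]
opening: 0.0101
```

Emit:
step_arm(
  targets=[
    {"x": 0.1, "y": 0, "z": 0, "wx": 0, "wy": 0.01, "wz": -0.007, "grip": -0.76},
    {"x": 0.1, "y": 0, "z": 0, "wx": 0, "wy": 0.01, "wz": -0.007, "grip": -0.76},
    {"x": 0.1, "y": 0, "z": 0, "wx": 0, "wy": 0.01, "wz": -0.007, "grip": -0.76},
  ],
)

```text
time: 11.05
tool_pos: [0.5652, -0.0263, 0.0234]
tool_rot: [0.653, 0.757, -0.002, 0.002]
contact_force: [4.0, -13.9, -0.3]
opening: 0.0102
```

Held for about 1.4 s at 13–14.5 N. Now I release slowly so the spring eases out, then withdraw.

Emit:
step_arm(
  targets=[
    {"x": 0.05, "y": 0, "z": 0, "wx": 0, "wy": 0, "wz": 0, "grip": -0.76},
    {"x": 0.02, "y": 0, "z": 0, "wx": 0, "wy": 0, "wz": 0, "grip": -0.76},
    {"x": 0.0, "y": 0, "z": 0, "wx": 0, "wy": 0, "wz": 0, "grip": -0.76},
    {"x": -0.02, "y": 0, "z": 0, "wx": 0, "wy": 0, "wz": 0, "grip": -0.76},
    {"x": -0.03, "y": 0, "z": 0, "wx": 0, "wy": 0, "wz": 0, "grip": -0.76},
    {"x": -0.05, "y": 0, "z": 0, "wx": 0, "wy": 0, "wz": 0, "grip": -0.76},
    {"x": -0.2, "y": 0, "z": 0, "wx": 0, "wy": 0, "wz": 0, "grip": -0.76},
    {"x": -0.5, "y": 0, "z": 0, "wx": 0, "wy": 0, "wz": 0, "grip": -0.76},
    {"x": -0.6, "y": 0, "z": 0, "wx": 0, "wy": 0, "wz": 0, "grip": -0.76},
    {"x": -0.3, "y": 0, "z": -0.6, "wx": 0, "wy": 0, "wz": 0, "grip": -0.76},
    {"x": 0, "y": 0, "z": -0.9, "wx": 0, "wy": 0, "wz": 0, "grip": -0.76},
    {"x": 0, "y": 0, "z": 0, "wx": 0, "wy": 0, "wz": 0, "grip": -0.76},
  ],
)

```text
time: 12.25
tool_pos: [0.5767, -0.1129, 0.0995]
tool_rot: [0.653, 0.757, -0.003, 0.0]
contact_force: [2.1, 0.2, 0.2]
opening: 0.0103
```

```bash
python3 -c "
from look import *
show(); look('9')"
```

```text
t 12.25 pos [ 576.7 -112.9   99.5] yaw 98.45 tilt [-0.18 -0.26] F [2.05 0.19 0.19] M [ 0.03 -0.06 -0.02] open 0.0103 j [ 0.4   0.52 -0.41  1.86  0.28  0.82 -0.01]
top body (array([552.2,  48.1]), array([ 52.7, 132.7]), 8.53, [[516.0, 110.0], [536.0, -21.0], [588.0, -14.0], [568.0, 118.0]])
top hub (array([552.3,  42.6]), array([41.2, 41.5]), 89.43, [[531.0, 22.0], [573.0, 22.0], [573.0, 63.0], [532.0, 63.0]])
top pad (array([542. , 120.1]), array([100. ,  18.1]), 8.53, [[491.0, 122.0], [494.0, 104.0], [593.0, 119.0], [590.0, 137.0]])
scene body (array([551.2,  48.9]), array([ 54.5, 131. ]), 8.17, [[515.0, 110.0], [534.0, -20.0], [587.0, -12.0], [569.0, 118.0]])
scene hub (array([552.7,  43.8]), array([42.7, 42.8]), 84.9, [[529.0, 24.0], [572.0, 21.0], [576.0, 63.0], [533.0, 67.0]])
scene pad (array([542., 116.]), array([95.4, 31.7]), 21.72, [[492.0, 113.0], [504.0, 84.0], [592.0, 119.0], [580.0, 148.0]])
```

View pics/scene9.png

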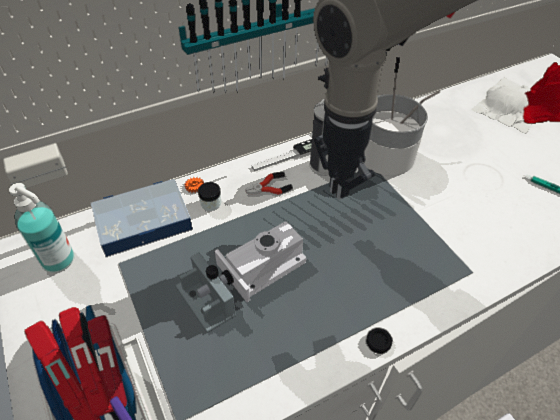

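View pics/top9.png

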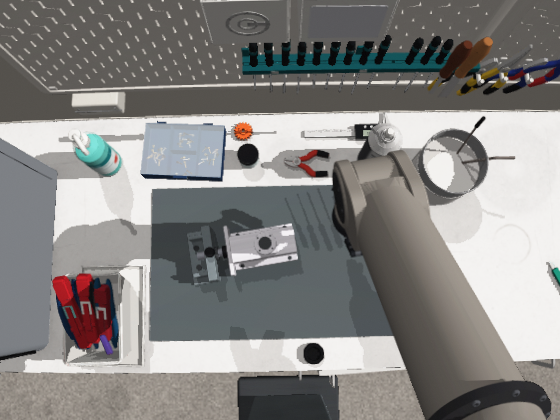

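The housing lies against the pad, hub up, centred at (263,247) in the top view. The can, cutters and jar look to be where they were, and the arm is clear. I hand in.

```bash
python3 -c "
from rig import order,state
print(order.sign_off()); print(state()['time'])"
```

```text
the job is handed in; nothing more can be done
None
the job is handed in; nothing more can be done
```

The housing lies on its mounting face, hub up, against the spring pad. I pressed it there, let go and handed the job in at about 12 s on the robot's clock.

- **Tipping:** I pushed about 118 mm up the hub side with at most about 2.5 N at each reading. The housing fell over by itself, and its foot edge held its place.
- **Sliding:** I pushed it square with the nearly closed fingers on its rear end. The pad was felt at a tool height of 23 mm, with the force rising above about 3.5 N of sliding friction.
- **Pressing:** The tool force held at about 13 to 14.5 N for roughly 1.4 s, with the pad pushed in about 3 mm. I take that as 11 to 12 N on the pad and the rest as friction. The pad force itself was not measured.
- **Final checks:** After the release the housing's yaw is 8.2–8.5° and the pad's about 8.4°. It sits about 1 mm off centre. Its front end measures level with the pad face within 1 mm, which is inside the 2 mm camera calibration.
- **Surroundings:** The can, cutters and jar looked unmoved in the last pictures, judged by eye only.
- **Disagreements:** One depth reading of the pad at the end was off (22° instead of 8°) because it mixed in the housing's edge, so I did not use it. The first move call was refused as invalid before anything moved. The wrist force also still read about 2 N with the tool in free air after the release.

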